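Pin the lift handle and present the ball tray to the reader

ROBOT

A 6-joint arm with a two-finger parallel gripper is mounted at the origin on a cart in front of the work surface, level with it; the furniture and walls round the work are solid. World frame = base frame: x ahead of the robot, y to its left, z up, the work surface at z = 0. Lengths are in m, angles in rad, forces in N, time in s.
With the tool pointing down it reaches from about 0.35 to 0.95 m from the base axis. Payload 17.4 kg.
Tool frame: the origin (TCP) lies on the centre line of the jaws, within the pads' length; the fingertips stand r.tips_ahead ahead of it and the grasp point (between the pads) lies 8 mm behind it (r.tips_ahead is the distance from the TCP to the fingertips, in m); x points along the fingers, y is the direction in which the jaws open and shut, and the axes are right-handed (so a half turn about x gives the same grasp; the last joint's range is limited). The gripper opens to 93 mm and grips with 3 to 60 N. Pads are 15 mm wide; open, the fingers measure 128 mm over their backs; the gripper's body (75 mm by 188 mm) begins 65 mm behind the grasp point.
Start: joints at [1.139, 0.116, 1.442, -0, 1.584, -0.038], TCP at [0.259, 0.623, 0.23] pointing down, gripper open.
Joint ranges: [-2.83, 2.83], [-0.83, 2.19], [0.07, 2.5], [-1.14, 4.28], [0.01, 3], [-2.97, 2.97]. Speed limits (rad/s): [1.89, 1.89, 2.22, 3.14, 3.14, 3.14].

INTERFACE

Orientations are given as a unit quaternion [x, y, z, w].
In Python, from plant import r gives the robot as it stands.
- The arm moves only by the tool drive_tool, never from a script. Its argument "plan" is one flat list of numbers, 7 for each row, row after row: the turn, a rotation vector about the tool's x, y, z in degrees, then the shift along the tool's x, y, z in cm, then the opening in per cent of the stroke, from 0 (shut) to 100 (fully open). A call has 1 to 20 rows; each row is the pose to reach, as a shift and turn from the pose commanded when the call began, along the tool's axes at that moment; what a row does not reach only later rows make up. A row lasts 1/10 s, in which the tool goes at most 50 mm and 8.59 degrees, less where a joint would pass 70% of its speed; a pose out of reach is approached as far as the arm can. A call with a gripper value outside its range is refused whole. The fingers move at their own pace and stop on an object; "force" is the grip in N (left out, the last holds). Time passes only in rows, so rows that repeat a pose let the fingers close. It gives the time, the measured TCP pose, the force and the opening at its end, in the units of the state.
- r.observe(): the state, without advancing time (a new reading comes with each control period).
- r.grab_frame(name): name is "scene" or "top"; returns a dict with "color" (480x640x3 uint8, blue, green, red), "camera_matrix" (3x3 intrinsics, pixels), "view" (4x4, takes a point from world to camera coordinates). Camera axes: x right, y down, z forward; pixel columns grow to the right and rows downward; lengths in m; the calibration is good to about 2 mm. A picture is of the moment at which its call begins. There is no depth.
- r.hand_in(): hands the job in, once; it reports no verdict.
The state is a dict: "t": time; "joint_pos": joint angles; "dq": joint speeds; "joint_efforts": joint torques, N m; "tool_pos": TCP position; "tool_rot": TCP orientation; "ft_force": force on the tool from outside, world axes, zero at the start; "torque": the same for the moment, N m; "finger_gap": opening from 0.0 (shut) to 1.0 (fully open).
Only numpy, scipy, OpenCV 4.12 (cv2) and the standard library are available. Lean on these libraries where they do the work, as an engineer would, in place of code of your own. Each camera call takes 0.05 s, during which the arm holds its last target.

TASK

Take the red-headed lock pin from its grey stand and push it fully down through the holes in the handle's tongue and the tray, so the lift handle is locked to the tray, and let go of the pin. Then lift the tray by its orange handle, carry it without tipping the steel ball out of its black dish, and hold it still and level about 10 cm above the middle of the flat white-topped reader pad. Finish while still holding it there by the handle; do not put it down, and leave everything else where it stands.

Things in the scene. Friction and masses are not known exactly. Their poses are not given: they have to be found in the camera images.
- tray: Aluminium tray 150 (its x) x 90 (its y) mm, about 0.28 kg; origin at the centre of its underside, z up. Deck top 18 mm up. Pin hole right through deck and boss at x = +52 mm; black ball dish (outer diameter 40, inner 32, rim 2.5 mm above its floor) at x = -52 mm. In the middle two blue rails (tops 29 mm up) hold the handle's foot down; unless pinned the handle can slide out to +x.
- handle_grip (a point): Centre of the handle's upright orange grip, 64 mm above the tray's underside, over its centre, axes as the tray's. Block 30 mm along tray x, 18 mm along tray y, 50 mm tall (top 85 mm, bottom 35 mm above the underside): pinch across tray y. The steel foot (5 mm thick) lies on the deck; its tongue reaches to x = +67 mm, its 10 mm hole over the tray's. Handle 0.09 kg.
- pin_hole (a point): Mouth of the aligned pin holes: hole axis, at the top face of the handle's tongue when the handle rests on the deck, 23 mm above the tray's underside; fixed to the tray, axes the tray's. Hole 10 mm in diameter, 21 mm deep, in two parts, lightly chamfered.
- pin_grip (a point): Middle of the lock pin's round red head (14 mm diameter, 36 mm tall), z up along the pin. Under the head a steel collar 18 mm wide, 3 mm thick, then the shaft, 8 mm diameter, 20 mm long, tapered tip 41 mm below this point. 35 g. Stands upright in its stand; fully home in the tray this point is 21 mm above pin_hole. Grip it across tray y: the handle stands beside it along tray x.
- pin_collar (a point): Centre of the underside of the pin's collar, 21 mm below pin_grip; on the stand's top at the start, on the tongue (at pin_hole) when fully home.
- pin_stand: Grey block 50 x 50 x 30 mm, fixed to the worktop, with one upright 10 mm hole that holds the pin; origin at the centre of its underside.
- pocket (a point): Centre of the floor of the black ball dish on the tray, 20 mm above the tray's underside.
- ball_center (a point): Centre of the steel ball, 22 mm in diameter, 44 g, lying loose in the dish; it can roll about 8 mm from the middle before the rim stops it.
- reader_centre (a point): Centre of the white top of the reader pad (grey, 120 x 150 x 14 mm, fixed on the worktop), 14 mm above the worktop, marked with a black cross.
- amber_bottle: Bystander: brown reagent bottle with black cap, 60 mm in diameter, 125 mm tall; origin at the centre of its underside.
- cylinder: Bystander: clear measuring cylinder with a blue foot, 184 mm tall; origin at the centre of its underside.
- wash_bottle: Bystander: white wash bottle with red cap and bent spout, 199 mm tall; origin at the centre of its underside.
- tip_box: Bystander: teal pipette tip box, 74 x 110 x 72 mm; origin at the centre of its underside.
- timer: Bystander: white bench timer 62 x 62 x 21 mm; origin at the centre of its underside.
Mind the look-alikes: they are no part of the job. Leave any purple look-alike of the part that bears handle_grip alone.

How it is judged:
By the outcome, as a careful person would: the job done as asked, in the order asked, and still so for the second after the job is handed in, while the arm keeps its last pose, push and grip.
It also fails if it takes over 54 s, if anything falls off the work surface, if the arm or the gripper's body presses on something with over 40 N, if the wrist force passes 120 N, or if a joint passes its speed limit or range.

## Working session

There is one attempt and no reset: what is moved stays moved. The work goes in short steps, Python scripts to look and compute and a tool call to move; the robot and the scene stay as the last step left them, time stands still between calls to the robot, and variables do not carry over. Pictures are saved under pics/ and viewed, and the job is handed in when it is done.

Besides the shell and the picture viewer there is one more tool, called after "Emit:" by a JSON object that holds its "name" and its "arguments", one argument or row to a line. drive_tool: Moves the arm, as the interface text tells. Its arguments: {"type":"object","properties":{"plan":{"type":"array"},"force":{"type":"number"}},"required":["plan"]}

```bash
mkdir -p pics; ls
python3 - <<'E'
from plant import r
import cv2
print(r.observe(), r.tips_ahead)
for n in("scene","top"):
    f=r.grab_frame(n); cv2.imwrite(f"pics/{n}0.png",f["color"]); print(n,f["camera_matrix"].tolist(),f["view"].tolist())
E
```

```text
pics
{'t': 0.0, 'joint_pos': array([ 1.13918856e+00,  1.16510318e-01,  1.44227564e+00,  2.42236125e-05,
        1.58398760e+00, -3.77720739e-02]), 'dq': array([ 0.0003462 , -0.00083533,  0.00027255, -0.00072377,  0.00021394,
       -0.00049693]), 'joint_efforts': array([-1.20008313e-03, -7.21272469e+01, -6.22587848e+01,  7.78476102e-02,
        2.39538902e-02, -1.01479002e-04]), 'tool_pos': array([0.25892464, 0.62315828, 0.22888232]), 'tool_rot': array([ 0.13793959,  0.69354673, -0.13874775,  0.6933359 ]), 'ft_force': array([ 0.82315867, -0.21676041, -0.36126306]), 'torque': array([-0.01236334,  0.01544632,  0.04062064]), 'finger_gap': 0.9988539670871385} 0.011
scene [[569.1078228668549, 0.0, 319.5780147476424], [0.0, 569.1078228668549, 243.07972347458937], [0.0, 0.0, 1.0]] [[0.7729305124323359, -0.6344295401719999, -0.008808036570728123, -0.2824546915857492], [-0.49691265403891804, -0.5966439304552174, -0.6301538181324847, 0.46466417044447217], [0.3945329355162698, 0.4914419383895665, -0.7764203655139529, 0.7568395912884816], [0.0, 0.0, 0.0, 1.0]]
top [[622.4213704679854, 0.0, 313.4500293825505], [0.0, 622.4213704679854, 229.16248989121885], [0.0, 0.0, 1.0]] [[0.014042259449414148, -0.9998937122406295, 0.003921628642360744, 0.23418831402938453], [-0.9949944533899794, -0.014361317621499068, -0.09889282218316081, 0.5992241973860993], [0.09893863084119964, -0.0025133200806235017, -0.9950903630070193, 1.322872959435457], [0.0, 0.0, 0.0, 1.0]]
```

View pics/scene0.png

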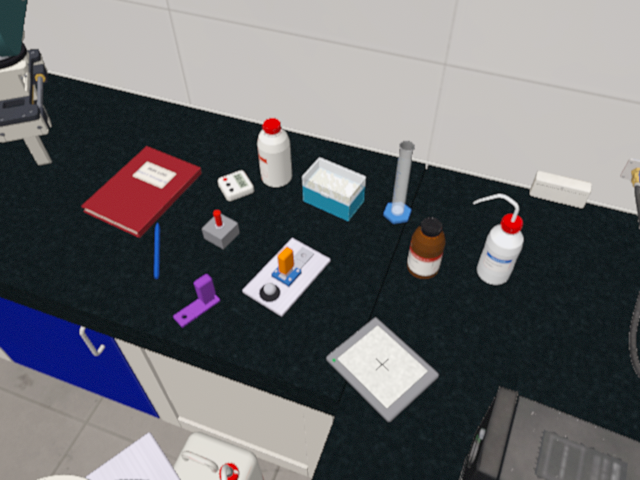

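View pics/top0.png

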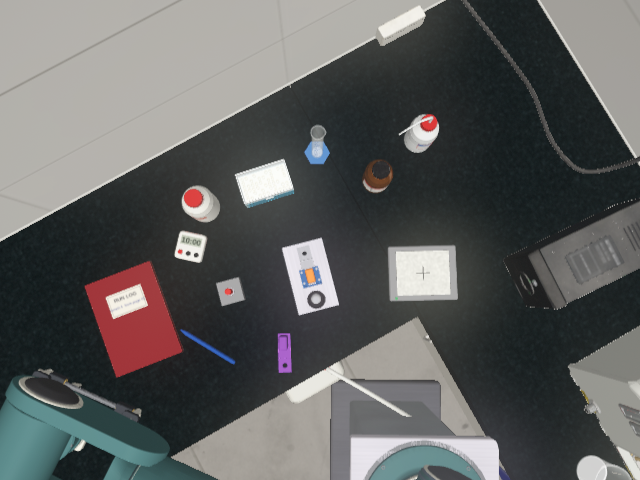

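The top view shows the tray at (310,276) with its orange handle, the dish at (316,299) and the tongue hole at about (304,254). The red pin is in its grey stand at (230,291), and the reader cross is at (423,273). The red-capped bottles and the purple handle at (285,353) are look-alikes or bystanders. I'll enlarge crops to confirm.

Run:
```python
import cv2,numpy as np
t=cv2.imread("pics/top0.png"); s=cv2.imread("pics/scene0.png")
a=cv2.resize(t[230:325,205:345],None,fx=5.6,fy=5.6,interpolation=cv2.INTER_CUBIC)
b=cv2.resize(s[200:320,195:335],None,fx=5,fy=5,interpolation=cv2.INTER_CUBIC)
cv2.imwrite("pics/ct.png",a);cv2.imwrite("pics/cs.png",b)
```

```text
(no output)
```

View pics/ct.png

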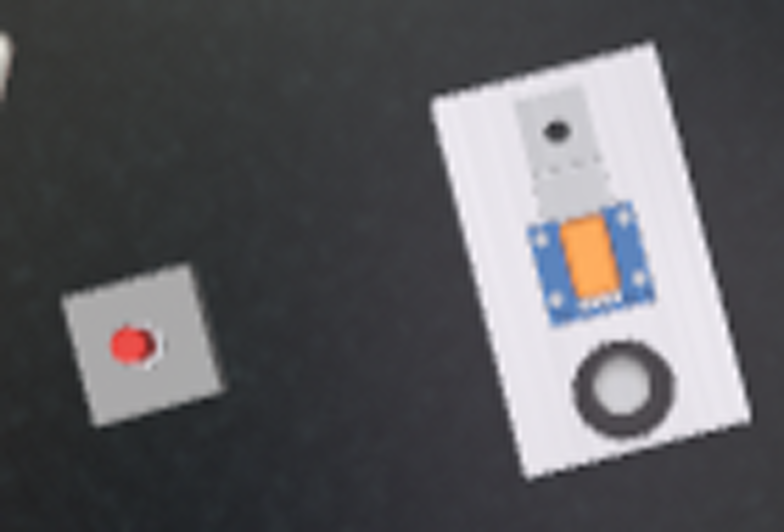

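View pics/cs.png

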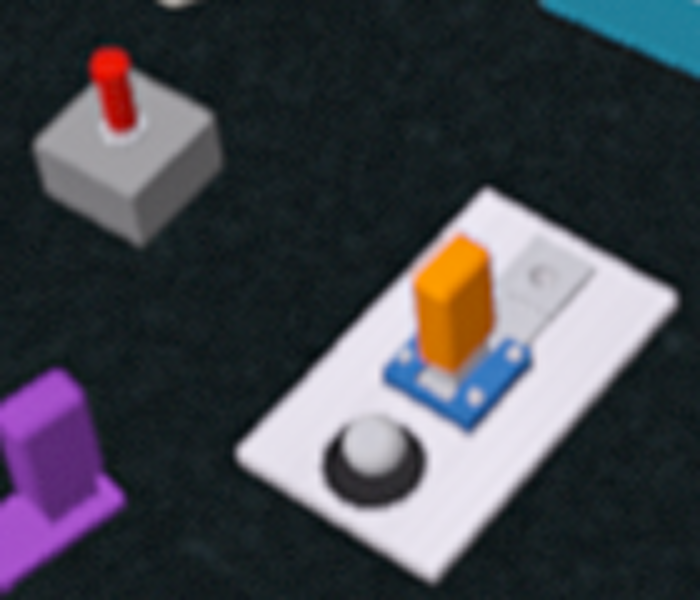

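The crops confirm the orange handle on the tray (the purple one lies loose elsewhere) and the red pin in its grey stand. Next I'll fit the poses.

```bash
cat > h.py <<'E'
import numpy as np,cv2
from scipy.optimize import least_squares
from scipy.spatial.transform import Rotation as R
K={"scene":np.array([[569.1078,0,319.578],[0,569.1078,243.0797],[0,0,1]]),"top":np.array([[622.4214,0,313.45],[0,622.4214,229.1625],[0,0,1]])}
V={"scene":np.array([[0.7729305124323359,-0.6344295401719999,-0.008808036570728123,-0.2824546915857492],[-0.49691265403891804,-0.5966439304552174,-0.6301538181324847,0.46466417044447217],[0.3945329355162698,0.4914419383895665,-0.7764203655139529,0.7568395912884816]]),
"top":np.array([[0.014042259449414148,-0.9998937122406295,0.003921628642360744,0.23418831402938453],[-0.9949944533899794,-0.014361317621499068,-0.09889282218316081,0.5992241973860993],[0.09893863084119964,-0.0025133200806235017,-0.9950903630070193,1.322872959435457]])}
def proj(c,P):
    P=np.atleast_2d(P); q=P@V[c][:,:3].T+V[c][:,3]; q=q@K[c].T; return q[:,:2]/q[:,2:]
def back(c,uv,z):
    d=V[c][:,:3].T@np.linalg.inv(K[c])@np.array([uv[0],uv[1],1.]); o=-V[c][:,:3].T@V[c][:,3]
    return o+d*(z-o[2])/d[2]
E
python3 - <<'E'
from h import *
def T(u,v): return (205+(u+.5)/5.6-.5,230+(v+.5)/5.6-.5)
def S(u,v): return (195+(u+.5)/5-.5,200+(v+.5)/5-.5)
tc=[back("top",T(*p),.018) for p in [(432,100),(655,43),(750,422),(525,478)]]
sc=[back("scene",S(*p),.018) for p in [(487,187),(680,298),(433,580),(237,455)]]
for n,c in(("top",tc),("scene",sc)):
    c=np.array(c); d=(c[0]+c[1]-c[2]-c[3])/2; print(n,c[:,:2].round(4).tolist(),c.mean(0).round(4),np.linalg.norm(d),np.linalg.norm(c[1]-c[0]),np.degrees(np.arctan2(d[1],d[0])))
print("hole",back("top",T(557,130),.023),back("scene",S(543,278),.023))
print("pin top",back("top",T(127,344),.069),back("scene",S(110,62),.069))
print("collar",back("top",T(147,346),.033),back("scene",S(122,130),.033))
st=np.array([back("top",T(*p),.03) for p in [(62,297),(190,263),(218,390),(95,427)]]);print("stand",st.mean(0),st.round(4).tolist())
print("dish",back("top",T(624,389),.0225))
print("reader",back("top",(423,273),.014),back("scene",(382,365),.014))
E
```

```text
top [[0.5558, 0.3114], [0.5794, 0.2247], [0.4329, 0.1861], [0.4102, 0.2727]] [0.4946 0.2487 0.018 ] 0.15106811639306286 0.0898132207316017 14.815068608316519
scene [[0.5557, 0.317], [0.5787, 0.2265], [0.431, 0.1863], [0.4079, 0.2747]] [0.4933 0.2511 0.018 ] 0.1533971570424502 0.09335740876451534 15.581942053586346
hole [0.5445093  0.26238121 0.023     ] [0.54226502 0.26423186 0.023     ]
pin top [0.45960268 0.42076883 0.069     ] [0.45851337 0.42405308 0.069     ]
collar [0.4588809  0.41791185 0.033     ] [0.45615445 0.42160892 0.033     ]
stand [0.45955877 0.42051722 0.03      ] [[0.4771, 0.4514, 0.03], [0.4909, 0.4026, 0.03], [0.4425, 0.3906, 0.03], [0.4278, 0.4374, 0.03]]
dish [0.44494446 0.23500511 0.0225    ]
reader [0.50462906 0.00216122 0.014     ] [0.50367997 0.00452468 0.014     ]
```

```bash
cat >> h.py <<'E'
def go(x,y,z,yaw=15.,sgn=None):
    """print tool-frame turn (deg) & shift(cm) from measured pose to TCP target, tool down, jaws along tray y"""
    from plant import r
    s=r.observe(); A=R.from_quat(s["tool_rot"]); best=None
    for k in (0,180):
        a=np.radians(yaw+90+k); ty=np.array([np.cos(a),np.sin(a),0]); tx=np.array([0,0,-1.]); M=np.column_stack([tx,ty,np.cross(tx,ty)])
        rv=(A.inv()*R.from_matrix(M)).as_rotvec(degrees=True)
        if best is None or np.linalg.norm(rv)<np.linalg.norm(best): best=rv
    d=np.array([x,y,z])-s["tool_pos"]
    print("t",s["t"],"pos",s["tool_pos"].round(4),"gap",round(s["finger_gap"],3),"F",s["ft_force"].round(2))
    print("j",s["joint_pos"].round(2),"turn",best.round(2),"shift cm",(A.inv().apply(d)*100).round(2)); print("axes\n",A.as_matrix().round(3))
E
python3 -c "
from h import *
go(.459,.4222,.11)"
```

```text
t 0.1 pos [0.2589 0.6232 0.229 ] gap 1.0 F [-0.82 -0.57 -0.04]
j [ 1.14  0.12  1.44  0.    1.58 -0.04] turn [-3.756e+01 -2.000e-02  5.000e-02] shift cm [ 11.91 -10.87  26.19]
axes
 [[-0.     0.384  0.923]
 [-0.001  0.923 -0.384]
 [-1.    -0.001 -0.   ]]
```

Emit:
{"name": "drive_tool", "arguments": {
  "plan": [-9,0,0,1,-2,5,60,-18,0,0,3,-4,10,60,-26,0,0,5,-6,15,60,-33,0,0,7,-8,20,60,-37.6,0,0,9,-10,24,60,-37.6,0,0,10,-10.87,26.2,60,-37.6,0,0,10,-10.87,26.2,60,-37.6,0,0,10,-10.87,26.2,60,-37.6,0,0,10,-10.87,26.2,60],
  "force": 20
}}

```text
t: 1.0
tool_pos: [0.4589, 0.4231, 0.1301]
tool_rot: [-0.092, 0.701, 0.093, 0.701]
ft_force: [0.6, 0.3, -0.3]
finger_gap: 0.6
```

```bash
python3 -c "
from h import *
go(.459,.4222,.052)
from plant import r
for n in('scene','top'):cv2.imwrite(f'pics/{n}1.png',r.grab_frame(n)['color'])
s=cv2.imread('pics/scene1.png');t=cv2.imread('pics/top1.png')
cv2.imwrite('pics/c1.png',np.hstack([cv2.resize(s[150:270,160:280],(400,400)),cv2.resize(t[230:350,170:290],(400,400))]))
"
```

```text
t 1.0 pos [0.4589 0.4231 0.1301] gap 0.6 F [ 0.6   0.25 -0.26]
j [ 0.7   0.05  1.67  0.    1.42 -1.13] turn [ 0.05  0.02 -0.03] shift cm [ 7.81 -0.09 -0.02]
axes
 [[ 0.    -0.26   0.966]
 [ 0.001  0.966  0.26 ]
 [-1.     0.     0.   ]]
```

View pics/c1.png

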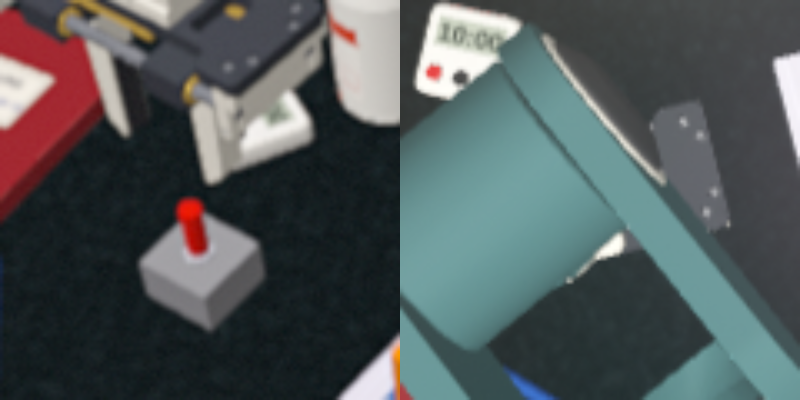

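```bash
python3 -c "
from h import *
print(proj('scene',[[.4589,.4231,.119],[.4589,.4231,.069],[.459,.4222,.069]]))
"
```

```text
[[213.02434709 194.02687963]
 [217.04098261 212.1872006 ]
 [217.3410571  212.4297945 ]]
```

Emit:
{"name": "drive_tool", "arguments": {
  "plan": [0,0,0,2.5,0,0,50,0,0,0,5,0,0,45,0,0,0,7,0,0,45,0,0,0,7.8,0,0,45,0,0,0,7.8,0,0,45]
}}

```text
t: 1.6
tool_pos: [0.4585, 0.4228, 0.0511]
tool_rot: [-0.093, 0.701, 0.093, 0.701]
ft_force: [-0.4, 0.7, 0.7]
finger_gap: 0.447
```

```bash
python3 -c "
from h import *
go(.459,.4222,.052)
from plant import r
cv2.imwrite(f'pics/scene2.png',r.grab_frame('scene')['color'])
s=cv2.imread('pics/scene2.png')
cv2.imwrite('pics/c2.png',cv2.resize(s[170:260,165:285],(800,600),interpolation=2))
"
```

```text
t 1.6 pos [0.4585 0.4228 0.0511] gap 0.447 F [-0.41  0.66  0.69]
j [ 0.7   0.11  1.74  0.    1.29 -1.13] turn [ 0.09 -0.06  0.03] shift cm [-0.09 -0.07  0.03]
axes
 [[-0.001 -0.26   0.966]
 [-0.001  0.966  0.26 ]
 [-1.    -0.    -0.001]]
```

View pics/c2.png

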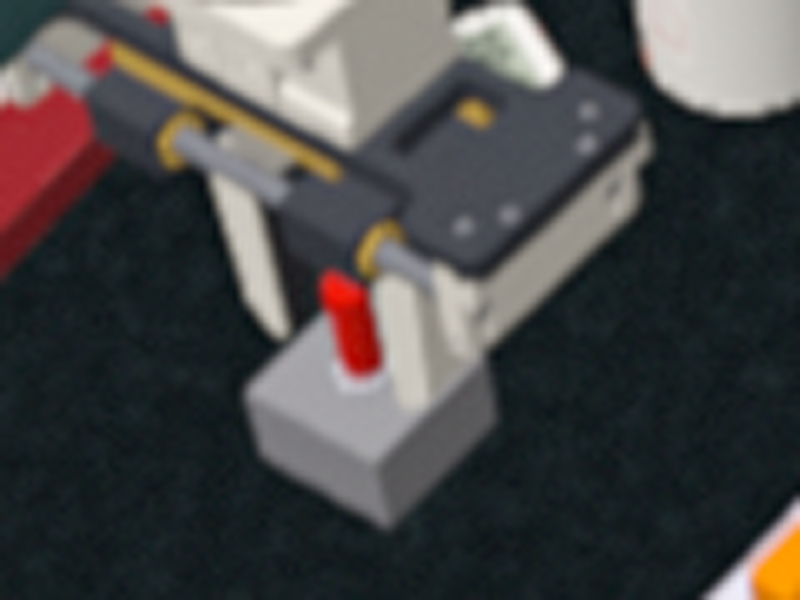

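Emit:
{"name": "drive_tool", "arguments": {
  "plan": [0,0,0,0,0,0,25,0,0,0,0,0,0,20,0,0,0,0,0,0,10,0,0,0,0,0,0,0,0,0,0,0,0,0,0],
  "force": 12
}}

```text
t: 2.15
tool_pos: [0.4594, 0.4225, 0.0521]
tool_rot: [-0.092, 0.701, 0.093, 0.701]
ft_force: [0.1, -0.5, 2.6]
finger_gap: 0.144
```

```bash
python3 -c "
from h import *
go(.459,.4222,.052)
from plant import r
cv2.imwrite(f'pics/scene3.png',r.grab_frame('scene')['color'])
s=cv2.imread('pics/scene3.png')
cv2.imwrite('pics/c3.png',cv2.resize(s[170:260,165:285],(800,600),interpolation=2))
"
```

```text
t 2.15 pos [0.4594 0.4225 0.0521] gap 0.144 F [ 0.07 -0.5   2.64]
j [ 0.7   0.11  1.74  0.    1.29 -1.13] turn [ 0.04  0.03 -0.02] shift cm [ 0.01 -0.02 -0.05]
axes
 [[ 0.    -0.259  0.966]
 [ 0.     0.966  0.259]
 [-1.     0.     0.001]]
```

View pics/c3.png

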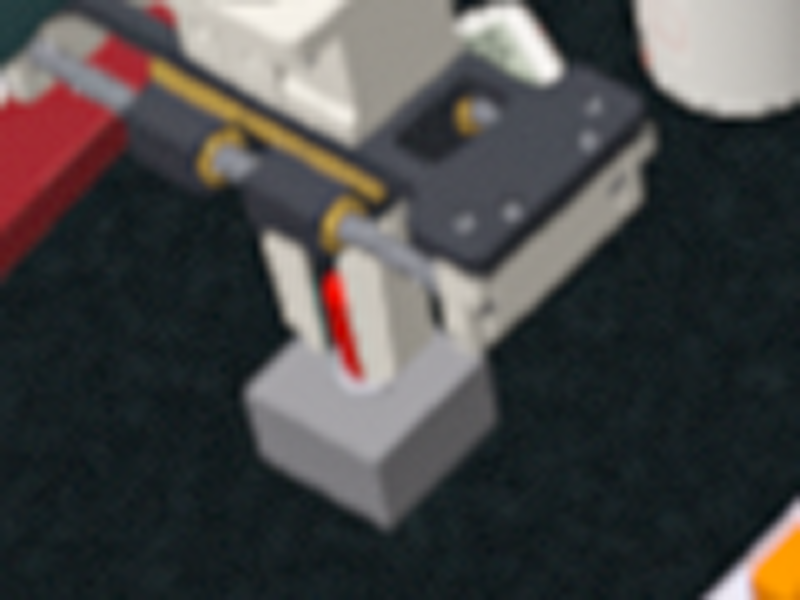

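Emit:
{"name": "drive_tool", "arguments": {
  "plan": [0,0,0,0,0,0,0,0,0,0,-1,0,0,0,0,0,0,-3,0,0,0,0,0,0,-6,0,0,0,0,0,0,-9,0,0,0,0,0,0,-9,0,0,0],
  "force": 20
}}

```text
t: 2.8
tool_pos: [0.4604, 0.4234, 0.1468]
tool_rot: [-0.091, 0.699, 0.094, 0.703]
ft_force: [0.4, 0.7, -0.3]
finger_gap: 0.145
```

```bash
python3 -c "
from h import *
go(.5438,.2636,.085)
"
```

```text
t 2.8 pos [0.4604 0.4234 0.1468] gap 0.145 F [ 0.38  0.7  -0.35]
j [ 0.7   0.04  1.66 -0.    1.44 -1.13] turn [ 0.04  0.31 -0.14] shift cm [  6.16 -17.61   3.88]
axes
 [[ 0.005 -0.259  0.966]
 [ 0.004  0.966  0.259]
 [-1.     0.003  0.005]]
```

Emit:
{"name": "drive_tool", "arguments": {
  "plan": [0,0,0,0,-1,0.3,0,0,0,0,0,-4,1,0,0,0,0,0,-7.5,2,0,0,0,0,0,-11,3,0,0,0,0,0,-14,3.6,0,0,0,0,0,-16.5,3.9,0,0,0,0,0,-17.5,4.05,0,0,0,0,1.5,-17.5,4.05,0,0,0,0,4,-17.5,4.05,0,0,0,0,5.5,-17.5,4.05,0,0,0,0,5.5,-17.5,4.05,0,0,0,0,5.5,-17.5,4.05,0]
}}

```text
t: 4.0
tool_pos: [0.5435, 0.2644, 0.0865]
tool_rot: [-0.093, 0.701, 0.093, 0.701]
ft_force: [-0.2, -0.7, 0.9]
finger_gap: 0.145
```

```bash
python3 -c "
from h import *
go(.5438,.2636,.085)
from plant import r
for n in('scene','top'):cv2.imwrite(f'pics/{n}4.png',r.grab_frame(n)['color'])
s=cv2.imread('pics/scene4.png');t=cv2.imread('pics/top4.png')
cv2.imwrite('pics/c4.png',cv2.resize(s[210:318,230:374],(800,600),interpolation=2))
cv2.imwrite('pics/c4t.png',cv2.resize(t[210:330,230:390],(800,600),interpolation=2))
"
```

```text
t 4.0 pos [0.5435 0.2644 0.0865] gap 0.145 F [-0.17 -0.66  0.91]
j [ 0.41  0.04  1.76  0.    1.34 -1.42] turn [ 0.08 -0.04  0.  ] shift cm [ 0.15 -0.09  0.01]
axes
 [[-0.001 -0.26   0.966]
 [-0.     0.966  0.26 ]
 [-1.    -0.    -0.001]]
```

View pics/c4.png

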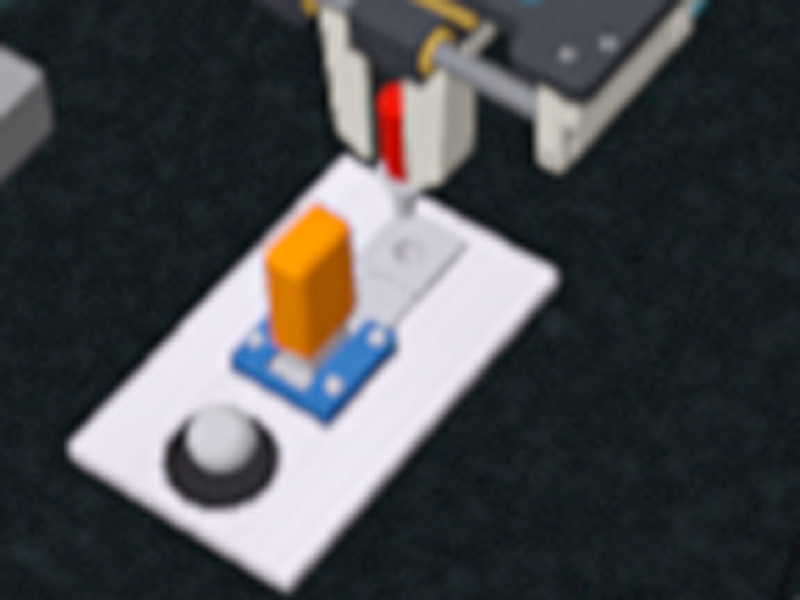

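View pics/c4t.png

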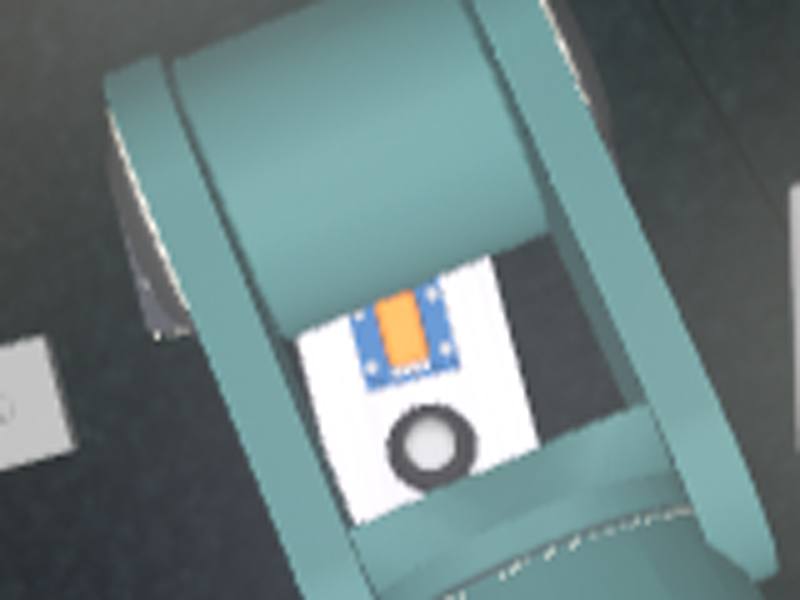

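```bash
python3 -c "
from h import *
s=cv2.imread('pics/scene4.png')
c=s[225:270,280:340]; c=cv2.resize(c,(780,585),interpolation=cv2.INTER_LANCZOS4); cv2.imwrite('pics/c4z.png',c)
P=proj('scene',[[.5435,.2644,.0444],[.5435,.2644,.0644],[.5435,.2644,.023],[.5442,.2633,.023],[.5442+.00966,.2633+.0026,.023],[.5442-.0026,.2633+.00966,.023]]); print(P.round(2)); print(((P-[280,225])*13).round(0))
"
```

```text
[[303.31 247.81]
 [302.97 241.05]
 [303.65 254.82]
 [304.3  254.98]
 [307.41 251.61]
 [300.09 252.6 ]]
[[303. 296.]
 [299. 209.]
 [308. 388.]
 [316. 390.]
 [356. 346.]
 [261. 359.]]
```

View pics/c4z.png

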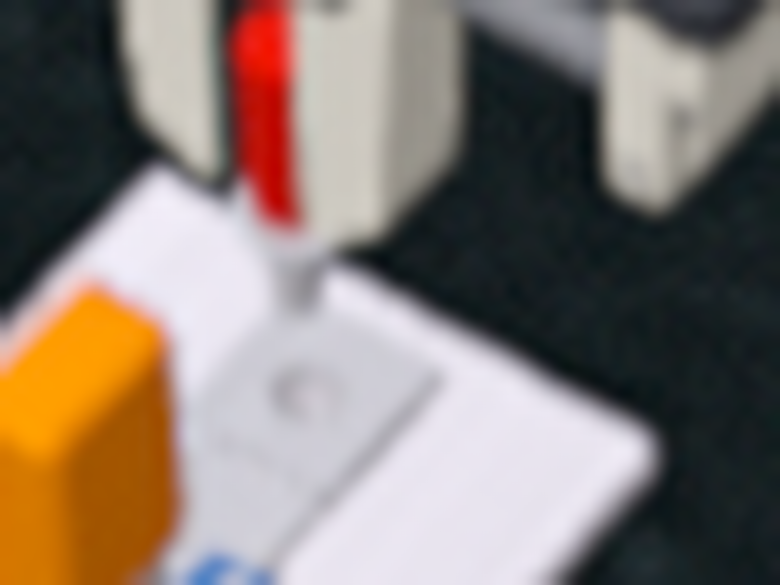

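Emit:
{"name": "drive_tool", "arguments": {
  "plan": [0,0,0,0.8,-0.07,0.01,0,0,0,0,1.5,-0.07,0.01,0,0,0,0,1.9,-0.07,0.01,0,0,0,0,2.2,-0.07,0.01,0,0,0,0,2.4,-0.07,0.01,0,0,0,0,2.6,-0.07,0.01,0]
}}

```text
t: 4.7
tool_pos: [0.5442, 0.2634, 0.0608]
tool_rot: [-0.092, 0.701, 0.093, 0.701]
ft_force: [0.1, 0.2, 0.2]
finger_gap: 0.144
```

```bash
python3 -c "
from h import *
go(.5438,.2636,.0451)
from plant import r
s=r.grab_frame('scene')['color'];cv2.imwrite('pics/c5z.png',cv2.resize(s[225:270,280:340],(780,585),interpolation=cv2.INTER_LANCZOS4))
"
```

```text
t 4.7 pos [0.5442 0.2634 0.0608] gap 0.144 F [0.07 0.19 0.21]
j [ 0.41  0.06  1.78  0.    1.3  -1.42] turn [ 0.04  0.03 -0.01] shift cm [ 1.57  0.03 -0.04]
axes
 [[ 0.    -0.259  0.966]
 [ 0.     0.966  0.259]
 [-1.     0.     0.   ]]
```

View pics/c5z.png

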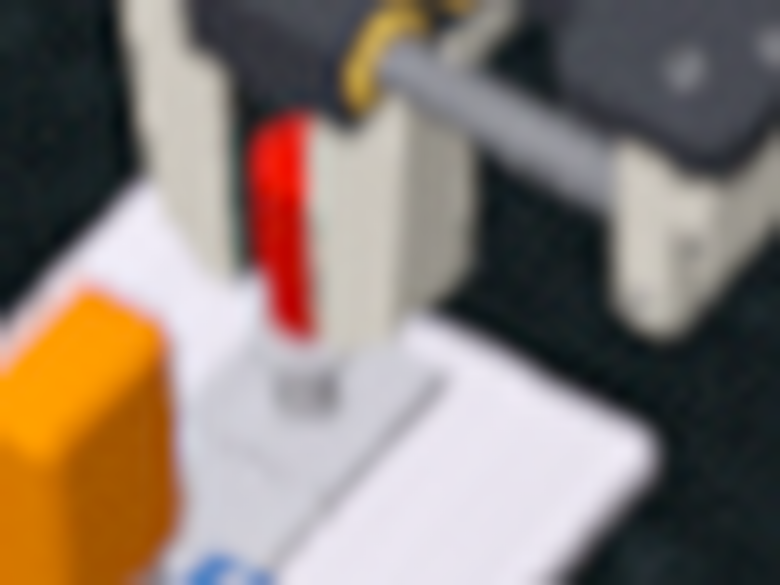

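Emit:
{"name": "drive_tool", "arguments": {
  "plan": [0,0,0,0.3,0,0,0,0,0,0,0.6,0,0,0,0,0,0,0.9,0,0,0,0,0,0,1.1,0,0,0,0,0,0,1.2,0,0,0,0,0,0,1.2,0,0,0]
}}

```text
t: 5.35
tool_pos: [0.544, 0.2632, 0.0485]
tool_rot: [-0.093, 0.701, 0.092, 0.701]
ft_force: [1.6, 2.1, -1.2]
finger_gap: 0.143
```

Emit:
{"name": "drive_tool", "arguments": {
  "plan": [0,0,0,0.15,0,0,0,0,0,0,0.3,0,0,0,0,0,0,0.4,0,0,0,0,0,0,0.4,0,0,0]
}}

```text
t: 5.75
tool_pos: [0.5441, 0.2633, 0.045]
tool_rot: [-0.093, 0.701, 0.093, 0.701]
ft_force: [-0.5, 1.5, 4.8]
finger_gap: 0.144
```

```bash
python3 -c "
from h import *
go(.5438,.2636,.0451)
from plant import r
s=r.grab_frame('scene')['color'];cv2.imwrite('pics/c6z.png',cv2.resize(s[225:270,280:340],(780,585),interpolation=cv2.INTER_LANCZOS4))
"
```

```text
t 5.75 pos [0.5441 0.2633 0.045 ] gap 0.144 F [-0.51  1.49  4.8 ]
j [ 0.41  0.08  1.79 -0.    1.27 -1.42] turn [0.03 0.01 0.  ] shift cm [-0.01  0.04 -0.02]
axes
 [[ 0.    -0.259  0.966]
 [ 0.     0.966  0.259]
 [-1.    -0.     0.   ]]
```

View pics/c6z.png

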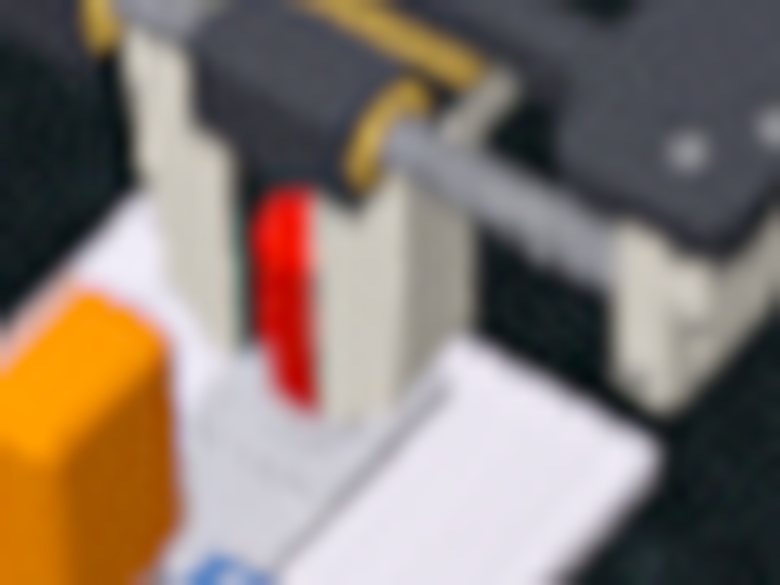

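Emit:
{"name": "drive_tool", "arguments": {
  "plan": [0,0,0,0.1,0,0,0,0,0,0,0.2,0,0,0,0,0,0,0.2,0,0,0]
}}

```text
t: 6.1
tool_pos: [0.5446, 0.2635, 0.0447]
tool_rot: [-0.092, 0.7, 0.093, 0.702]
ft_force: [-5.8, -0.9, 19.9]
finger_gap: 0.149
```

Emit:
{"name": "drive_tool", "arguments": {
  "plan": [0,0,0,-0.1,0,0,10,0,0,0,-0.2,0,0,30,0,0,0,-0.2,0,0,40,0,0,0,-0.2,0,0,45,0,0,0,-2,0,0,45,0,0,0,-5,0,0,45,0,0,0,-9,0,0,45,0,0,0,-9,0,0,45,0,0,0,-9,0,0,45]
}}

```text
t: 7.0
tool_pos: [0.5442, 0.2633, 0.133]
tool_rot: [-0.092, 0.701, 0.093, 0.701]
ft_force: [-0.7, -0.9, -0.5]
finger_gap: 0.453
```

```bash
python3 -c "
from h import *
go(.494,.2498,.0)
from plant import r
s=r.grab_frame('scene')['color'];cv2.imwrite('pics/scene7.png',s);cv2.imwrite('pics/c7z.png',cv2.resize(s[210:318,230:374],(800,600),interpolation=cv2.INTER_LANCZOS4))
cv2.imwrite('pics/top7.png',r.grab_frame('top')['color'])
P=proj('scene',[[.5442,.2633,.062],[.5442,.2633,.023]]);print((P-[230,210]+.5)*5.556)
"
```

```text
t 7.0 pos [0.5442 0.2633 0.133 ] gap 0.453 F [-0.7  -0.86 -0.55]
j [ 0.41  0.01  1.71 -0.    1.42 -1.42] turn [ 0.03  0.06 -0.  ] shift cm [13.3   0.   -5.22]
axes
 [[ 0.001 -0.259  0.966]
 [ 0.     0.966  0.259]
 [-1.     0.     0.001]]
[[412.12215677 180.79758813]
 [415.59509911 252.70631836]]
```

View pics/c7z.png

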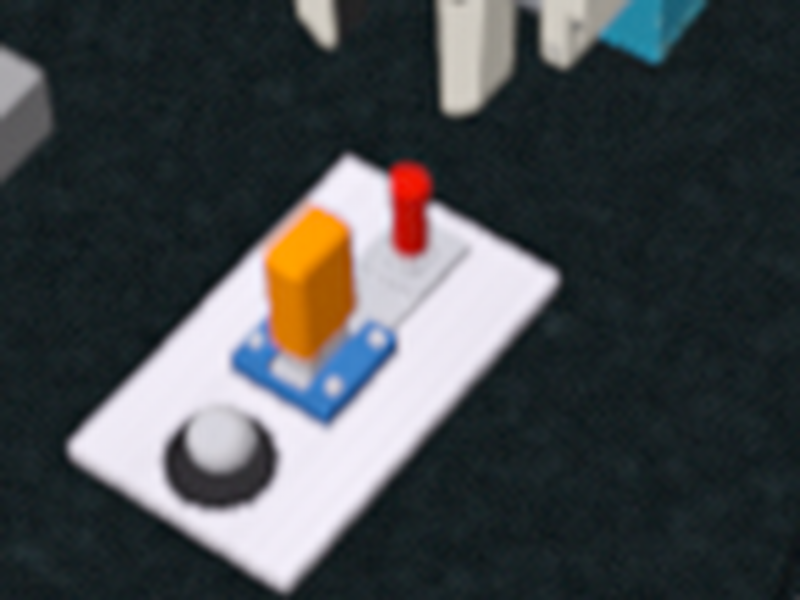

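The pin stands home: its head top is at crop (411,182) and the prediction for fully home is (412,181). The ball is still in the dish. Next is the handle.

Emit:
{"name": "drive_tool", "arguments": {
  "plan": [0,0,0,0,0,-1.5,45,0,0,0,0,0,-3.5,45,0,0,0,0,0,-5,45,0,0,0,0,0,-5.2,45,0,0,0,2,0,-5.2,45,0,0,0,4.5,0,-5.2,45,0,0,0,6.5,0,-5.2,45,0,0,0,7.5,0,-5.2,45,0,0,0,7.7,0,-5.2,45,0,0,0,7.7,0,-5.2,45]
}}

```text
t: 8.1
tool_pos: [0.4941, 0.2499, 0.0558]
tool_rot: [-0.093, 0.701, 0.092, 0.701]
ft_force: [-0.3, -1.0, 0.8]
finger_gap: 0.451
```

```bash
python3 -c "
from h import *
go(.494,.2498,.056)
from plant import r
s=r.grab_frame('scene')['color'];cv2.imwrite('pics/c8z.png',cv2.resize(s[210:318,230:374],(800,600),interpolation=cv2.INTER_LANCZOS4))
"
```

```text
t 8.1 pos [0.4941 0.2499 0.0558] gap 0.451 F [-0.33 -1.01  0.78]
j [ 0.42 -0.04  1.9  -0.    1.29 -1.41] turn [ 0.04 -0.01  0.  ] shift cm [-0.02 -0.   -0.01]
axes
 [[-0.    -0.259  0.966]
 [-0.     0.966  0.259]
 [-1.    -0.    -0.   ]]
```

View pics/c8z.png

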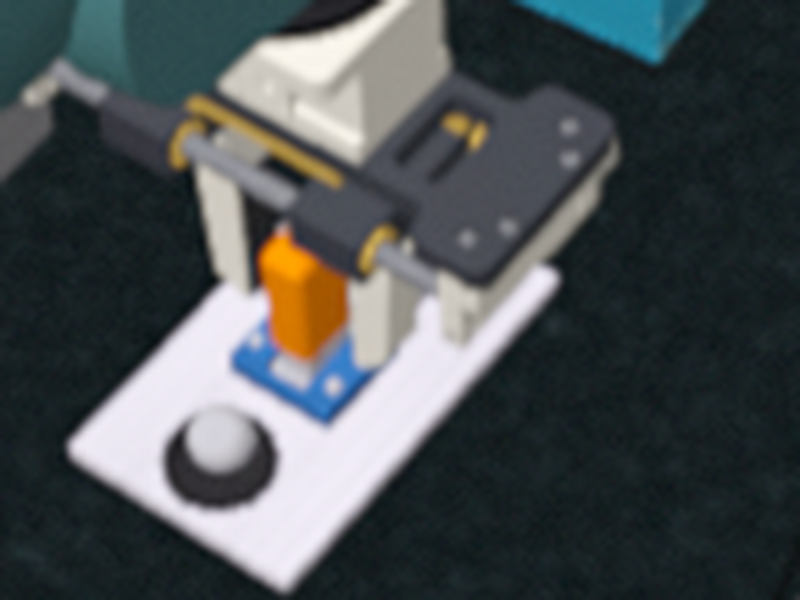

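Emit:
{"name": "drive_tool", "arguments": {
  "plan": [0,0,0,0,0,0,35,0,0,0,0,0,0,27,0,0,0,0,0,0,23,0,0,0,0,0,0,20,0,0,0,0,0,0,15,0,0,0,0,0,0,5,0,0,0,0,0,0,0,0,0,0,0,0,0,0],
  "force": 45
}}

```text
t: 8.95
tool_pos: [0.4938, 0.2499, 0.0558]
tool_rot: [-0.092, 0.701, 0.093, 0.701]
ft_force: [-1.8, 0.3, 4.7]
finger_gap: 0.194
```

```bash
python3 -c "
from h import *
go(.494,.2498,.056)
from plant import r
s=r.grab_frame('scene')['color'];cv2.imwrite('pics/c9z.png',cv2.resize(s[210:318,230:374],(800,600),interpolation=cv2.INTER_LANCZOS4))
"
```

```text
t 8.95 pos [0.4938 0.2499 0.0558] gap 0.194 F [-1.77  0.3   4.7 ]
j [ 0.42 -0.05  1.9   0.    1.29 -1.41] turn [ 0.04  0.01 -0.01] shift cm [-0.02 -0.01  0.01]
axes
 [[ 0.    -0.259  0.966]
 [ 0.     0.966  0.259]
 [-1.     0.     0.   ]]
```

View pics/c9z.png

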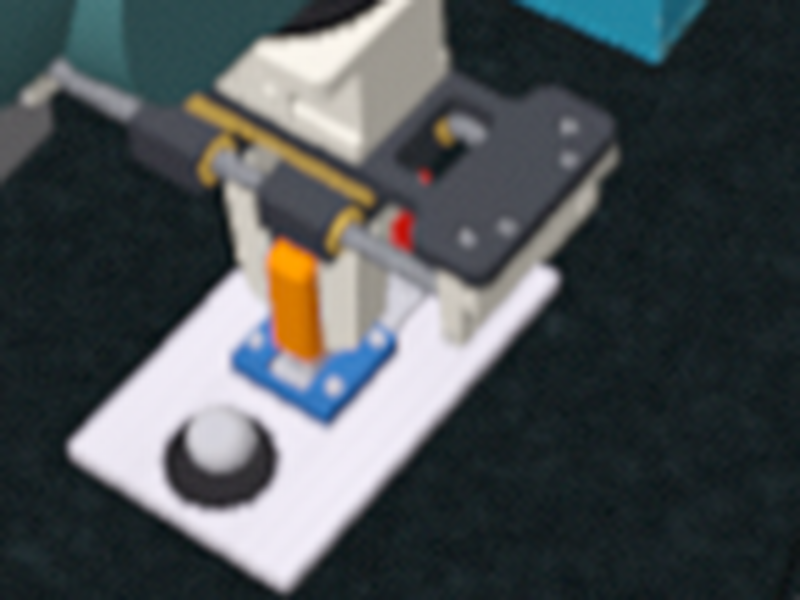

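Emit:
{"name": "drive_tool", "arguments": {
  "plan": [0,0,0,-0.05,0,0,0,0,0,0,-0.2,0,0,0,0,0,0,-0.45,0,0,0,0,0,0,-0.8,0,0,0,0,0,0,-1.25,0,0,0,0,0,0,-1.75,0,0,0,0,0,0,-2.25,0,0,0,0,0,0,-2.7,0,0,0,0,0,0,-3.05,0,0,0,0,0,0,-3.3,0,0,0,0,0,0,-3.45,0,0,0,0,0,0,-3.5,0,0,0,0,0,0,-3.5,0,0,0]
}}

```text
t: 10.3
tool_pos: [0.4938, 0.2498, 0.0906]
tool_rot: [-0.093, 0.701, 0.093, 0.701]
ft_force: [0.7, -0.2, -4.1]
finger_gap: 0.191
```

```bash
python3 -c "
from h import *
go(.504,.0033,.17)
from plant import r
s=r.grab_frame('scene')['color'];cv2.imwrite('pics/scene10.png',s);cv2.imwrite('pics/c10z.png',cv2.resize(s[190:310,220:380],(800,600),interpolation=cv2.INTER_LANCZOS4))
"
```

```text
t 10.3 pos [0.4938 0.2498 0.0906] gap 0.191 F [ 0.73 -0.17 -4.08]
j [ 0.42 -0.08  1.87  0.    1.35 -1.41] turn [ 0.04 -0.01  0.  ] shift cm [ -7.94 -24.07  -5.41]
axes
 [[-0.    -0.26   0.966]
 [-0.     0.966  0.26 ]
 [-1.    -0.    -0.   ]]
```

View pics/c10z.png

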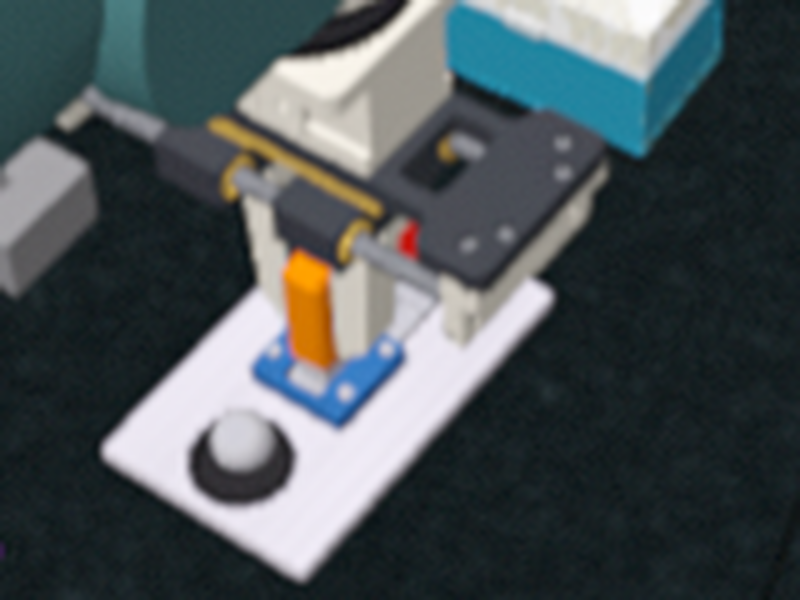

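Emit:
{"name": "drive_tool", "arguments": {
  "plan": [0,0,0,-0.1,0,0,0,0,0,0,-0.4,0,0,0,0,0,0,-0.9,0,0,0,0,0,0,-1.6,0,0,0,0,0,0,-2.4,0,0,0,0,0,0,-3.3,0,0,0,0,0,0,-4.2,0,0,0,0,0,0,-5.1,0,0,0,0,0,0,-5.9,0,0,0,0,0,0,-6.6,0,0,0,0,0,0,-7.2,0,0,0,0,0,0,-7.6,0,0,0,0,0,0,-7.85,0,0,0,0,0,0,-7.94,0,0,0,0,0,0,-7.94,0,0,0,0,0,0,-7.94,0,0,0]
}}

```text
t: 11.95
tool_pos: [0.4937, 0.2497, 0.1698]
tool_rot: [-0.093, 0.701, 0.092, 0.701]
ft_force: [0.0, -0.0, -5.2]
finger_gap: 0.188
```

Emit:
{"name": "drive_tool", "arguments": {
  "plan": [0,0,0,0,-0.03,-0.01,0,0,0,0,0,-0.21,-0.05,0,0,0,0,0,-0.64,-0.14,0,0,0,0,0,-1.39,-0.31,0,0,0,0,0,-2.49,-0.56,0,0,0,0,0,-3.93,-0.88,0,0,0,0,0,-5.66,-1.27,0,0,0,0,0,-7.64,-1.72,0,0,0,0,0,-9.79,-2.2,0,0,0,0,0,-12.04,-2.7,0,0,0,0,0,-14.28,-3.21,0,0,0,0,0,-16.43,-3.69,0,0,0,0,0,-18.41,-4.14,0,0,0,0,0,-20.14,-4.53,0,0,0,0,0,-21.58,-4.85,0,0,0,0,0,-22.68,-5.1,0,0,0,0,0,-23.43,-5.27,0,0,0,0,0,-23.86,-5.36,0,0,0,0,0,-24.04,-5.4,0,0,0,0,0,-24.07,-5.41,0]
}}

```text
t: 13.95
tool_pos: [0.504, 0.0034, 0.17]
tool_rot: [-0.093, 0.701, 0.093, 0.701]
ft_force: [0.6, 0.1, -4.1]
finger_gap: 0.188
```

Emit:
{"name": "drive_tool", "arguments": {
  "plan": [0,0,0,0,0,0,0,0,0,0,0,0,0,0,0,0,0,0,0,0,0,0,0,0,0,0,0,0,0,0,0,0,0,0,0]
}}

```text
t: 14.45
tool_pos: [0.504, 0.0034, 0.1701]
tool_rot: [-0.093, 0.701, 0.093, 0.701]
ft_force: [-0.3, 0.8, -4.4]
finger_gap: 0.189
```

```bash
python3 -c "
from h import *
go(.504,.0033,.17)
from plant import r
s=r.grab_frame('scene')['color'];cv2.imwrite('pics/scene11.png',s);cv2.imwrite('pics/top11.png',r.grab_frame('top')['color'])
c=(.504,.0033)
"
```

```text
t 14.45 pos [0.504  0.0034 0.1701] gap 0.189 F [-0.31  0.77 -4.37]
j [-0.04 -0.24  1.88 -0.    1.5  -1.88] turn [0.04 0.   0.  ] shift cm [ 0.01 -0.01 -0.  ]
axes
 [[ 0.    -0.26   0.966]
 [-0.     0.966  0.26 ]
 [-1.    -0.     0.   ]]
```

View pics/scene11.png

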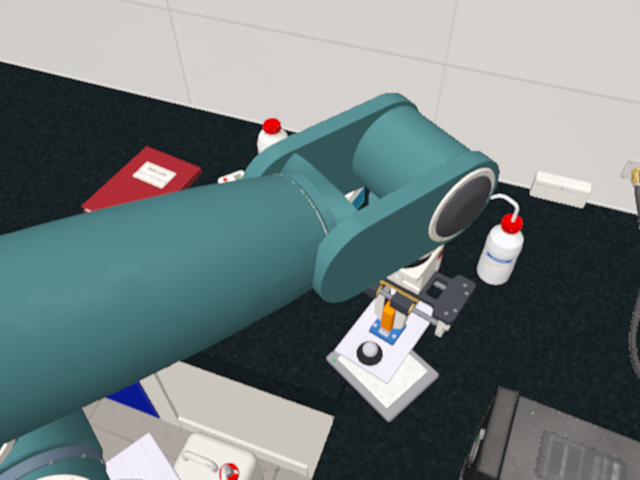

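View pics/top11.png

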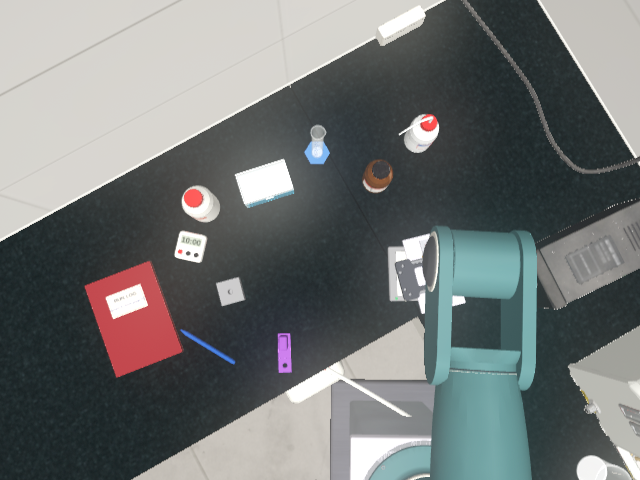

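Ball in dish at scene (369,350), tray over the pad. I'll check the tray's tilt and height by comparing its predicted outline.

```bash
python3 -c "
from h import *
s=cv2.imread('pics/scene11.png'); c=np.array([.504,.0033]); a=np.radians(15.2); ex=np.array([np.cos(a),np.sin(a)]);ey=np.array([-ex[1],ex[0]])
P=[np.r_[c+sx*.075*ex+sy*.045*ey,.114+.018] for sx,sy in((1,1),(1,-1),(-1,-1),(-1,1))]
p=proj('scene',P); o=np.array([315,265]); k=6.1
z=cv2.resize(s[265:363+25,315:447],None,fx=k,fy=k*.8,interpolation=2); z=cv2.resize(s[290:385,320:446],None,fx=6.3,fy=6.3,interpolation=2)
q=((p-[320,290]+.5)*6.3).astype(int); cv2.polylines(z,[q.reshape(-1,1,2)],True,(0,255,0),1)
d=proj('scene',[np.r_[c-.052*ex,.114+.0225]]); cv2.circle(z,tuple(int(v) for v in ((d[0]-[320,290]+.5)*6.3)),3,(0,0,255),-1)
cv2.imwrite('pics/c11.png',z)
"
```

```text
(no output)
```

View pics/c11.png

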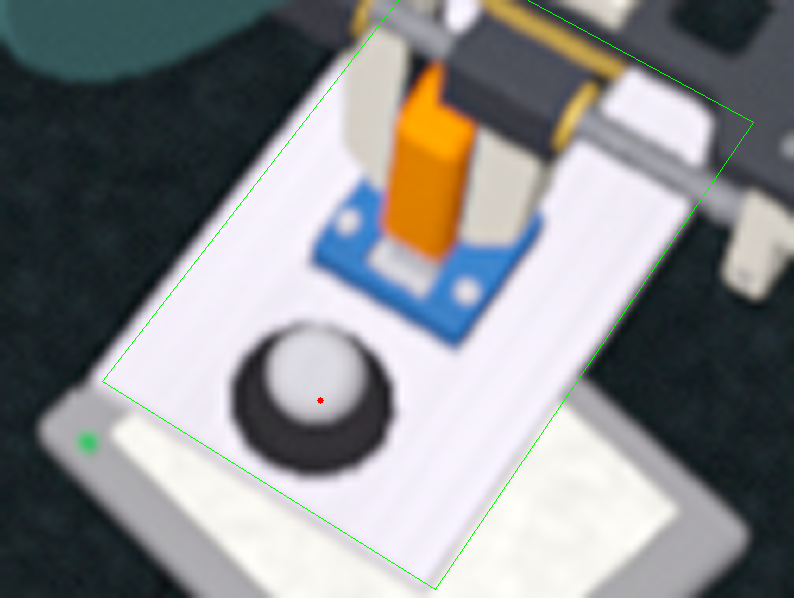

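The outline matches within about 2–3 mm (that camera's known bias). The tray is level and the ball is centred in the dish, so I'm handing in.

```bash
python3 -c "
from plant import r
s=r.observe();print(s['t'],s['tool_pos'],s['finger_gap'],abs(s['dq']).max());print(r.hand_in())"
```

```text
14.55 [0.50402295 0.00332    0.17005693] 0.1882741301055605 0.0014568941408421587
the job is handed in; nothing more can be done
None
```

I took the red pin from its stand, pushed it fully home through the handle's tongue and the tray, and let go of it. I then lifted the tray by its orange handle and handed in at 14.6 s, still holding it over the reader pad.

- **Pin:** I pushed it down until it resisted with about 20 N. After I let go, the top of its head was within about 1 picture pixel of where it should be when fully home. In the last pictures the gripper hides the pin.
- **Hold:** The arm was still and pointing straight down at (0.504, 0.003). The tray's underside works out at 10 cm above the pad. The measured load was about 4.4 N, which fits the tray, handle, pin and ball together.
- **Ball and level:** The ball was near the middle of its dish. The tray's outline matched a level tray to about 3 mm where I could see it, but the far end was behind the gripper.
- **Disagreement:** The two cameras disagreed by about 2–3 mm, so I used their average. The tray's centring over the cross is only that accurate.
- **Other objects:** Everything I could see in the last top picture was where it had been, including the purple look-alike.

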